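# Hang the balm pail on the weighing hooks

### The job

Weigh the small metal pail: swing its flat-lying wire bail upright while the pail stands on the table, then lift the pail by the bail's wooden grip and hook the bail over both prongs of the weighing stand. Lower it by feel until the delicate sprung prongs just take the weight, neither pushing them down hard nor dropping the pail onto them, then let go and leave the pail hanging still and level; leave the other things on the table alone.

Things in the scene. Friction and masses are not known exactly. Their poses are not given: they have to be found in the camera images.
- pail: open aluminium pail standing loose on the table, 80 mm tall, 88 mm across the rim, 72 mm at the foot, 0.3 to 0.55 kg with its bail. Origin: centre of its underside, z up. Ears on both sides (out to y = +-51 mm) hold the bail; the hinge line is parallel to the pail's y axis through x = 0, z = 70 mm, 10 mm below the rim.
- bail (a joint): swing angle of the bail, rad: 0 = lying flat, level, sticking out on the pail's -x side against a stop (bar 70 mm above the table, 71 mm clear of the rim); pi/2 = upright over the pail (bar 185 mm above the pail's underside); more = over towards +x. Nearly free: it falls back if let go.
- grip (a point): centre of the bail's grip, fixed to the bail, y along the grip. The bail is a U of 6 mm steel wire: legs 108 mm apart, crossbar 115 mm from the hinge line and straight for 88 mm, with a wooden sleeve in its middle, 12 mm thick and 36 mm long, that turns freely about the bar. Held by the sleeve, bail and pail hang down freely.
- stand: weighing stand bolted to the table. Origin on the table straight under the notches of its two steel prongs; they are level, 8 mm thick, at y = +-32 mm, point to the stand's -x, dip in a V notch about 12 mm deep at x = 0 and turn up to tips at x = -19 mm. Hung, the bail's bar lies along the stand's y axis in both notches, brought in from the tips' side: bar over the tips, pail's rim under the prongs.
- column (a point): foot of the stand's column, on the table 115 mm from the stand's origin on +x. Column 26 x 34 mm, 254 mm tall. A clamped carriage on it carries the prongs, joined by a bar 82 mm from the notches. Its height differs every time and is not reported: a bar seated in the unloaded notches has its centre 215 to 260 mm above the table; the tips reach 22 mm above that centre, the prongs' undersides 13 mm below it.
- foot (a point): a corner screw of the stand's dark foot plate (x = 170, y = 60 mm in the stand's frame, on the table); the plate is 120 x 160 x 14 mm. About the prongs: they are sprung and yield 1 mm per 3 N, to a stop at 6 mm. They are delicate: more than 12 N on them strains the scale, and so does a pail dropped from more than 3 mm.
- tube_a: upright filled balm tube, 22 mm across, 59 mm tall, mustard top; bystander. Origin under its centre.
- tube_b: as tube_a; bystander
- tube_c: as tube_a with a rose top; bystander
- empty_tube: upright open cream tube, 25 mm across, 55 mm tall; bystander
- jar: closed jar, 52 mm across, 60 mm tall; bystander
- beaker: glass beaker, 76 mm across, 95 mm tall, with a brush leaning out to 195 mm; bystander
- whisk: hand whisk with a thick red handle lying on the table, 175 mm long, 25 mm high; bystander

How it is judged:
By the outcome, as a careful person would: the job done as asked, in the order asked, and still so for the second after the job is handed in, with the robot touching nothing.
It also fails if it takes over 72 s, if anything falls off the work surface, if the arm or the gripper's body presses on something with over 40 N, if the wrist force passes 120 N, or if a joint passes its speed limit or range.

### The arm

A 6-joint arm with a two-finger parallel gripper is mounted at the origin on the work surface. World frame = base frame: x ahead of the robot, y to its left, z up, the work surface at z = 0. Lengths are in m, angles in degrees, forces in N, time in s.
With the tool pointing down it reaches from about 0.275 to 0.825 m from the base axis. Payload 5.2 kg.
Tool frame: the origin (TCP) lies on the centre line of the jaws, within the pads' length; the fingertips stand 19 mm ahead of it and the grasp point (between the pads) is the TCP; z points along the fingers, y is the direction in which the jaws open and shut (so a half turn about z gives the same grasp; the last joint's range is limited). The gripper opens to 93 mm and grips with 3 to 60 N. Pads are 15 mm wide; open, the fingers measure 128 mm over their backs; the gripper's body (75 mm by 188 mm) begins 65 mm behind the grasp point.
Start: joints at [57.078, 14.817, 87.949, -0, 77.235, -11.62], TCP at [0.2, 0.512, 0.238] pointing down, gripper open.
Joint ranges: [-179.93, 179.93], [-52.35, 119.4], [10.71, 147.94], [-69.91, 249.91], [12.55, 155.21], [-178.61, 178.61]. Speed limits (degrees/s): [147.25, 147.25, 180, 180, 180, 180].

### API

Orientations are given as a 3x3 rotation matrix whose columns are the frame's x, y, z axes.
In Python, from station import get_state, capture, get_calibration, hand_in, spot_in, place_of gives the robot as it stands.
- The arm moves only by the shell command python3 -m creep 'ROWS' [FORCE]. ROWS is JSON, a list of rows, each a list of 7 numbers: the shift along the tool's x, y, z in mm, then the turn, a rotation vector about the tool's x, y, z in rad, then the closure, from 0 (fully open) to 1 (shut). A call has 1 to 12 rows; each row is the pose to reach, as a shift and turn from the pose commanded when the call began, along the tool's axes at that moment; what a row does not reach only later rows make up. A row lasts 1/8 s, in which the tool goes at most 62.5 mm and 10.7 degrees, less where a joint would pass 70% of its speed; a pose out of reach is approached as far as the arm can. A call with a gripper value outside its range is refused whole. The fingers move at their own pace and stop on an object; FORCE is the grip in N (left out, the last holds). Time passes only in rows, so rows that repeat a pose let the fingers close. It gives the time, the measured TCP pose, the force and the opening at its end, in the units of the state.
- get_state(): the state, without advancing time (a new reading comes with each control period).
- capture(name): name is "scene" or "top"; returns the picture (384x512x3 uint8, blue, green, red); there is no depth.
- get_calibration(name): a dict with "fov_y" (degrees; the focal length in pixels is half the picture's height over the tangent of half this angle, whatever the lens; pixels are square), "cx", "cy" (the principal point, pixels), "T" (4x4, takes a point from camera to world coordinates). Camera axes: x right, y up, looking along -z (the intrinsics and any distortion apply to the point x, -y, -z); pixel columns grow to the right and rows downward; lengths in m; the calibration is good to about 2 mm. A picture is of the moment at which its call begins. get_calibration takes no time and is no camera call.
- hand_in(): hands the job in, once; it reports no verdict.
Trained networks look in the newest picture that a camera, given by its name, has taken for a name from the list of things; names that differ only in an ending like _2 or _b are one class to them, and where a whole thing is asked for, a point or a joint stands for the part that bears it (a point fixed in the world has none). Each returns a list of dicts, best first, with "confidence" (0 to 1); they miss things now and then, are a little off and sometimes report something else, mostly with a low value. They report only what shows in the picture. A call takes as long as a camera call.
- spot_in(camera, name): "rect" ([left, top, right, bottom] in pixels, round what is visible of it).
- place_of(camera, name): "xy" ([column, row] in pixels: a listed point, or the origin of a listed thing).
The state is a dict: "time": time; "joint_positions": joint angles; "qd": joint speeds; "tau": joint torques, N m; "ee_pos": TCP position; "tcp_rot": TCP orientation; "ft_force": force on the tool from outside, world axes, zero at the start; "moment": the same for the moment, N m; "gripper_width": finger opening in m.
Only numpy, scipy, OpenCV 4.12 (cv2) and the standard library are available. Lean on these libraries where they do the work, as an engineer would, in place of code of your own. Each camera call takes 0.05 s, during which the arm holds its last target.

## Working session

There is one attempt and no reset: what is moved stays moved. The work goes in short steps, Python scripts to look and compute and a shell command to move; the robot and the scene stay as the last step left them, time stands still between calls to the robot, and variables do not carry over. Pictures are saved under pics/ and viewed, and the job is handed in when it is done.

```bash
ls; mkdir -p pics; python3 - <<'E'
from station import *
import cv2
s=get_state();print(s)
for c in("scene","top"):
    im=capture(c);cv2.imwrite(f"pics/{c}0.png",im);print(c,get_calibration(c))
    for n in("pail","bail","grip","stand","column","foot","beaker","jar","whisk","tube_a","tube_c","empty_tube"):
        try: print(n,[(x["rect"],round(x["confidence"],2)) for x in spot_in(c,n)[:3]] if n not in("column","foot","grip","bail") else "",end=" ")
        except Exception as e: print(e)
        try: print([([round(v,1) for v in x["xy"]],round(x["confidence"],2)) for x in place_of(c,n)[:3]])
        except Exception as e: print(e)
print(get_state()["time"])
E
```

```text
pics
{'time': 0.0, 'joint_positions': array([ 5.70787184e+01,  1.48603988e+01,  8.80112322e+01, -2.16324281e-03,
        7.72326935e+01, -1.16203786e+01]), 'qd': array([-0.03863551,  0.11737462, -0.03526266, -0.06026826,  0.08160501,
        0.01854096]), 'tau': array([-7.99287864e-04, -4.37309933e+01, -2.83999318e+01,  7.20039220e-02,
        4.10673930e-02, -1.49698799e-04]), 'ee_pos': array([0.19951224, 0.51199336, 0.23680588]), 'tcp_rot': array([[-9.31688387e-01,  3.63257251e-01, -9.58672616e-04],
       [ 3.63258366e-01,  9.31687159e-01, -1.54842792e-03],
       [ 3.30705297e-04, -1.79089816e-03, -9.99998342e-01]]), 'ft_force': array([-0.0575362 , -0.08320755, -0.34143955]), 'moment': array([-0.00503851, -0.0435817 , -0.00783488]), 'gripper_width': 0.09321016894329229}
scene {'fov_y': 42.71305439359453, 'cx': 259.34354498380463, 'cy': 190.29654590808184, 'T': array([[ 0.17517506, -0.69598344,  0.69636251,  1.52234093],
       [ 0.98453495,  0.12228803, -0.12544547, -0.16481979],
       [ 0.00215117,  0.70756815,  0.70664183,  1.01945875],
       [ 0.        ,  0.        ,  0.   
[... 1591 characters left out ...]
[([100.6, 194.8, 141.2, 219.1], 0.82)] [([131.7, 206.9], 0.8), ([322.4, 162.1], 0.51)]
jar [([99.4, 196.6, 141.1, 220.8], 0.6), ([383.2, 198.4, 401.4, 219.3], 0.57), ([200.8, 220.8, 213.8, 247.6], 0.53)] [([389.4, 209.2], 0.59), ([255.8, 227.3], 0.41)]
whisk [([362.4, 229.0, 402.4, 271.4], 0.79)] [([383.6, 252.0], 0.6), ([255.0, 228.5], 0.53)]
tube_a [([252.4, 208.7, 260.3, 217.5], 0.57), ([258.9, 184.5, 260.7, 189.9], 0.51)] [([254.9, 230.3], 0.49), ([258.6, 189.2], 0.45), ([255.6, 210.9], 0.4)]
tube_c [([252.4, 208.7, 260.3, 217.5], 0.57), ([258.9, 184.5, 260.7, 189.9], 0.51)] [([254.9, 230.3], 0.49), ([258.6, 189.2], 0.45), ([255.6, 210.9], 0.4)]
empty_tube [] [([261.5, 167.2], 0.62)]
2.0
```

```bash
python3 - <<'E'
import cv2
a=cv2.imread("pics/scene0.png");b=cv2.imread("pics/top0.png")
cv2.imwrite("pics/sceneZ.png",cv2.resize(a[110:300,80:440],None,fx=2.2,fy=2.2,interpolation=cv2.INTER_CUBIC))
cv2.imwrite("pics/topZ.png",cv2.resize(b[110:300,80:430],None,fx=2.2,fy=2.2,interpolation=cv2.INTER_CUBIC))
E
```

```text
(no output)
```

View pics/sceneZ.png

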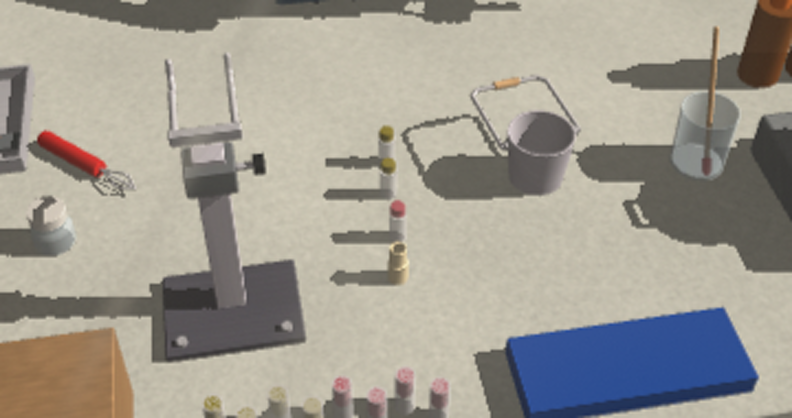

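View pics/topZ.png

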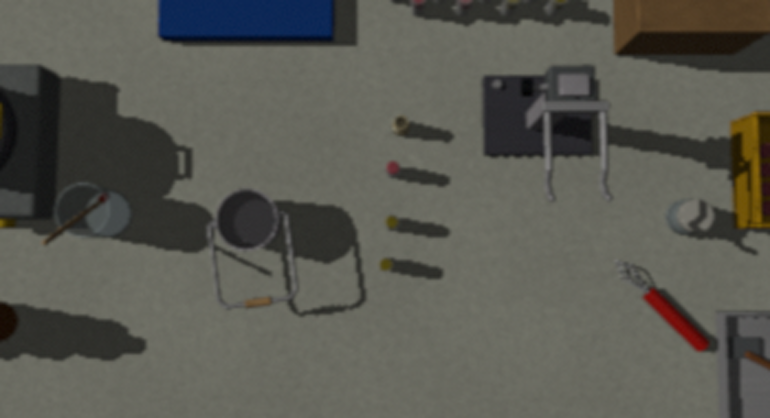

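```bash
cat > h.py <<'E'
import numpy as np
from station import get_calibration
def K(c):
    k=get_calibration(c);f=192/np.tan(np.radians(k["fov_y"]/2));return f,k["cx"],k["cy"],k["T"]
C={c:K(c) for c in("scene","top")}
def ray(c,uv):
    f,cx,cy,T=C[c];d=np.array([(uv[0]-cx)/f,-(uv[1]-cy)/f,-1]);d=T[:3,:3]@d
    return T[:3,3],d/np.linalg.norm(d)
def atz(c,uv,z):
    o,d=ray(c,uv);return o+d*(z-o[2])/d[2]
def proj(c,P):
    f,cx,cy,T=C[c];p=(np.atleast_2d(P)-T[:3,3])@T[:3,:3]
    return np.c_[cx-f*p[:,0]/p[:,2],cy+f*p[:,1]/p[:,2]]
def tri(a,b):
    o1,d1=ray("scene",a);o2,d2=ray("top",b)
    t=np.linalg.lstsq(np.c_[d1,-d2],o2-o1,rcond=None)[0]
    p,q=o1+t[0]*d1,o2+t[1]*d2;return (p+q)/2,np.linalg.norm(p-q)
E
python3 - <<'E'
import cv2
from h import *
a=cv2.imread("pics/scene0.png");b=cv2.imread("pics/top0.png")
def z(im,l,t,w,h,s): return cv2.resize(im[t:t+h,l:l+w],None,fx=s,fy=s,interpolation=cv2.INTER_CUBIC)
import numpy as np
cv2.imwrite("pics/pail0.png",np.hstack([z(a,285,135,65,70,6),z(b,170,190,65,70,6)]))
cv2.imwrite("pics/stand0.png",np.hstack([z(a,148,130,75,145,4),z(b,290,130,75,145,4)]))
for c,n,uv,h in[("scene","pail",(325.7,187.1),0),("top","pail",(197.1,211.1),0),("scene","grip",(313.2,148.8),.07),("top","grip",(195.7,248.2),.07),("scene","column",(185,249.4),0),("top","column",(323.2,163.2),0),("scene","foot",(208.7,261.6),0),("top","foot",(309.3,152.5),0),("scene","stand",(182.9,217.3),0),
("scene","t",(258.3,218),0),("scene","t",(257,196.9),0),("scene","t",(256.3,182.5),0),("scene","et",(262.6,234.1),0),("scene","beaker",(396.1,183.4),0),("scene","jar",(105.7,220.7),0),("scene","whisk",(114,185),0)]: print(c,n,atz(c,uv,h).round(3))
E
```

```text
scene pail [0.539 0.212 0.   ]
top pail [0.545 0.2   0.   ]
scene grip [0.442 0.193 0.07 ]
top grip [0.429 0.189 0.07 ]
scene column [ 0.7   -0.214  0.   ]
top column [ 0.703 -0.213  0.   ]
scene foot [ 0.75  -0.157  0.   ]
top foot [ 0.739 -0.167  0.   ]
scene stand [ 0.586 -0.212  0.   ]
scene t [ 0.625 -0.006  0.   ]
scene t [0.543 0.005 0.   ]
scene t [0.484 0.013 0.   ]
scene et [ 0.684 -0.004  0.   ]
scene beaker [0.56  0.423 0.   ]
scene jar [ 0.561 -0.423  0.   ]
scene whisk [ 0.421 -0.405  0.   ]
```

View pics/pail0.png

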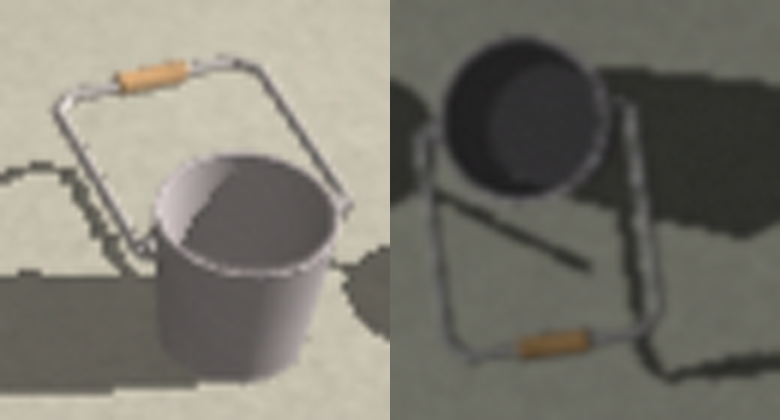

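View pics/stand0.png

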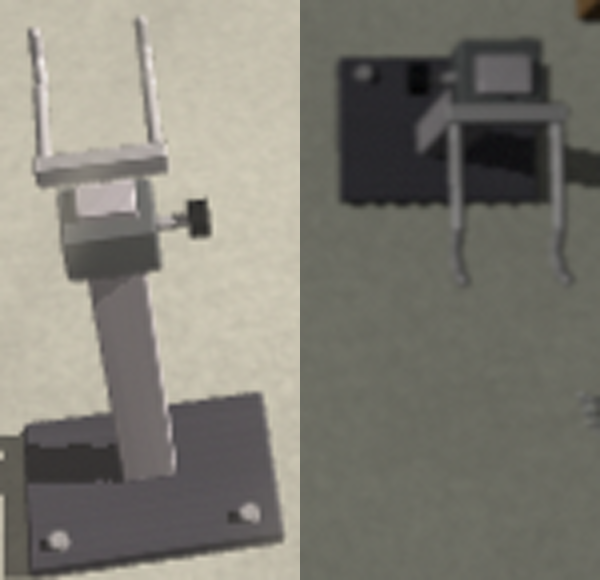

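```bash
python3 - <<'E'
from h import *
def zz(x,y,l,t,s): return (l+(x+.5)/s-.5, t+(y+.5)/s-.5)
P={}
def show(n,a,b):
    p,r=tri(a,b);P[n]=p;print(n,p.round(4),"res",round(r,4))
s=lambda x,y:zz(x,y,285,135,6); t=lambda x,y:zz(x-390,y,170,190,6)
show("grip",s(152,76),t(556,344))
show("rimc",s(245,214),t(525,117))
show("corner-y",s(62,106),t(655,322)); show("corner+y",s(255,65),t(455,348))
show("ear-y",s(140,250),t(625,100)); show("ear+y",s(345,205),t(425,133))
s=lambda x,y:zz(x,y,148,130,4); t=lambda x,y:zz(x-300,y,290,130,4)
show("tip-y",s(34,31),t(567,280)); show("tip+y",s(140,20),t(462,282))
show("screw+y",s(250,513),t(364,72))
show("barL(-y end, top front?)",s(46,185),t(567,122))
show("prongroot-y",s(45,155),t(556,122));show("prongroot+y",s(153,146),t(455,122))
print(atz("scene",s(175,475),.014),atz("scene",s(123,482),.014))
E
```

```text
grip [0.4331 0.1848 0.0701] res 0.0007
rimc [0.5476 0.2008 0.0777] res 0.0002
corner-y [0.4443 0.1357 0.067 ] res 0.0018
corner+y [0.4309 0.2378 0.0676] res 0.003
ear-y [0.5565 0.1496 0.0712] res 0.0032
ear+y [0.5397 0.2536 0.0681] res 0.0007
tip-y [ 0.5627 -0.2458  0.2704] res 0.0003
tip+y [ 0.5614 -0.1817  0.2689] res 0.0011
screw+y [ 0.7516 -0.1529  0.0168] res 0.0009
barL(-y end, top front?) [ 0.6677 -0.2509  0.2417] res 0.0092
prongroot-y [ 0.6638 -0.244   0.2596] res 0.0004
prongroot+y [ 0.6642 -0.1817  0.257 ] res 0.0023
[ 0.71061785 -0.19699494  0.014     ] [ 0.71052215 -0.23048348  0.014     ]
```

The pictures show the pail at (0.548, 0.201) with its bail pointing toward the robot. The grip triangulates to (0.433, 0.185, 0.070). The stand's notches are near (0.582, -0.2135), its yaw is about 0.4°, and the bar seat is near z = 0.25. Next I move above the grip.

```bash
python3 -m creep '[[-34,-22,8,0,0,0.1,0],[-68,-44,16,0,0,0.21,0],[-101,-66,24,0,0,0.32,0],[-135,-88,32,0,0,0.42,0],[-169,-110,40,0,0,0.53,0],[-203,-132,48,0,0,0.64,0],[-236,-154,56,0,0,0.75,0],[-270,-176,64,0,0,0.85,0.2],[-303,-198,76,0,0,0.95,0.4],[-336.5,-220,88,0,0,1.054,0.5],[-336.5,-220,88,0,0,1.054,0.5],[-336.5,-220,88,0,0,1.054,0.5]]' 10
python3 - <<'E'
from station import *
import cv2,numpy as np
from h import *
print(get_state())
im={}
for c in("scene","top"):
    im[c]=capture(c)
z=lambda i,l,t,w,h,s:cv2.resize(i[t:t+h,l:l+w],None,fx=s,fy=s,interpolation=cv2.INTER_CUBIC)
cv2.imwrite("pics/pail1.png",np.hstack([z(im["scene"],275,100,80,105,5),z(im["top"],165,180,75,105,5)]))
E
```

```text
time: 3.5
ee_pos: [0.4331, 0.1854, 0.1497]
tcp_rot: [[-0.145, 0.989, -0.0], [0.989, 0.145, 0.0], [0.0, -0.0, -1.0]]
ft_force: [-0.5, 0.1, 0.3]
gripper_width: 0.0491
{'time': 3.5, 'joint_positions': array([9.55756744e+00, 1.14899684e+01, 1.05639216e+02, 2.47073601e-02,
       6.28914130e+01, 1.22294322e+00]), 'qd': array([ 1.26243355, -0.4979356 ,  0.04612405,  0.03665346, -0.04842002,
        0.11424181]), 'tau': array([-8.20466001e-01, -3.62736082e+01, -2.49171960e+01,  4.02717706e-03,
       -3.13110184e-02,  5.97493316e-03]), 'ee_pos': array([0.4331417 , 0.18542556, 0.14974695]), 'tcp_rot': array([[-1.44759578e-01,  9.89466770e-01, -4.18206809e-04],
       [ 9.89466787e-01,  1.44759715e-01,  3.18839668e-04],
       [ 3.76020755e-04, -3.67646652e-04, -9.99999862e-01]]), 'ft_force': array([-0.45716041,  0.06059633,  0.28802488]), 'moment': array([-0.04336575,  0.08644732,  0.00302548]), 'gripper_width': 0.04910227570605005}
```

View pics/pail1.png

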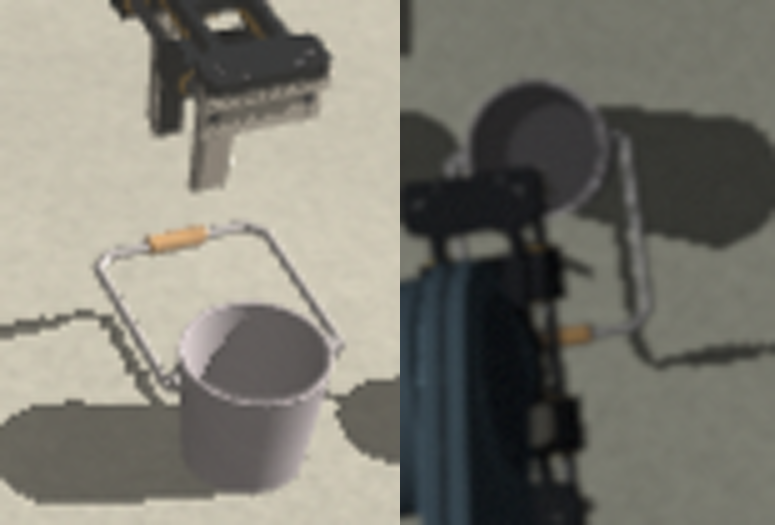

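```bash
python3 -m creep '[[0,0,30,0,0,0,0.5],[0,0,60,0,0,0,0.5],[0,0,79.5,0,0,0,0.5],[0,0,79.5,0,0,0,0.6],[0,0,79.5,0,0,0,0.7],[0,0,79.5,0,0,0,0.78],[0,0,79.5,0,0,0,0.8],[0,0,79.5,0,0,0,0.8]]' 10
python3 - <<'E'
from station import *
import cv2,numpy as np
im={c:capture(c) for c in("scene","top")}
print(get_state()["ft_force"])
z=lambda i,l,t,w,h,s:cv2.resize(i[t:t+h,l:l+w],None,fx=s,fy=s,interpolation=cv2.INTER_CUBIC)
cv2.imwrite("pics/pail2.png",np.hstack([z(im["scene"],275,100,80,105,5),z(im["top"],165,180,75,105,5)]))
E
```

```text
time: 4.6
ee_pos: [0.4336, 0.1852, 0.0706]
tcp_rot: [[-0.144, 0.99, 0.001], [0.99, 0.144, 0.0], [0.0, 0.001, -1.0]]
ft_force: [0.5, 0.1, 1.3]
gripper_width: 0.0185
[-0.61964238  0.42864072 -0.22979121]
```

View pics/pail2.png

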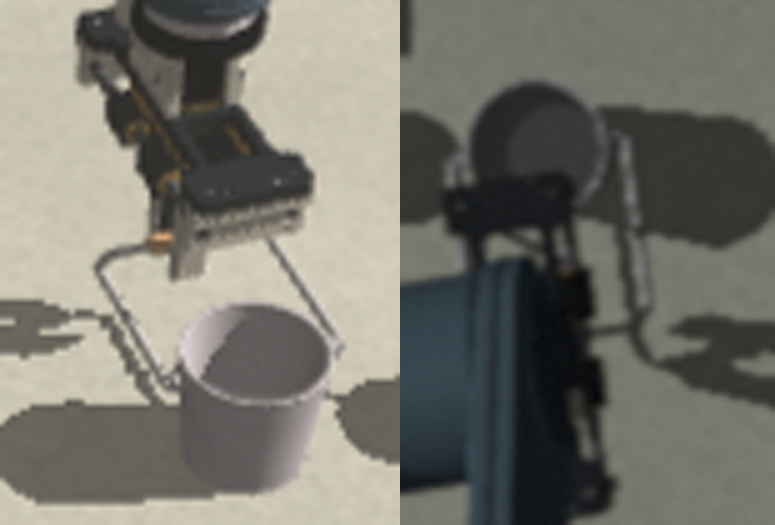

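```bash
python3 -m creep '[[0,0,0,0,0,0,0.84],[0,0,0,0,0,0,0.87],[0,0,0,0,0,0,0.9],[0,0,0,0,0,0,1],[0,0,0,0,0,0,1],[0,0,0,0,0,0,1]]' 10
```

```text
time: 5.45
ee_pos: [0.4337, 0.1852, 0.0702]
tcp_rot: [[-0.144, 0.99, 0.001], [0.99, 0.144, 0.0], [-0.0, 0.001, -1.0]]
ft_force: [1.7, -0.2, -1.2]
gripper_width: 0.0115
```

```bash
python3 -m creep '[[0,0.4,-10,0,0,0,1],[0,1.7,-20,0,0,0,1],[0,3.9,-29.8,0,0,0,1],[0,6.9,-39.3,0,0,0,1],[0,10.8,-48.6,0,0,0,1],[0,15.4,-57.5,0,0,0,1],[0,20.8,-66,0,0,0,1],[0,26.9,-73.9,0,0,0,1],[0,33.7,-81.3,0,0,0,1],[0,33.7,-81.3,0,0,0,1],[0,33.7,-81.3,0,0,0,1]]' 12
python3 - <<'E'
from station import *
import cv2,numpy as np
im={c:capture(c) for c in("scene",)}
print(get_state()["ft_force"])
z=lambda i,l,t,w,h,s:cv2.resize(i[t:t+h,l:l+w],None,fx=s,fy=s,interpolation=cv2.INTER_CUBIC)
cv2.imwrite("pics/pail3.png",z(im["scene"],255,80,120,125,5))
E
```

```text
time: 6.82
ee_pos: [0.4664, 0.19, 0.1511]
tcp_rot: [[-0.145, 0.99, -0.001], [0.99, 0.145, -0.0], [-0.0, -0.001, -1.0]]
ft_force: [1.5, 0.4, -2.5]
gripper_width: 0.0117
[ 1.06779478  0.2160514  -1.46288178]
```

View pics/pail3.png

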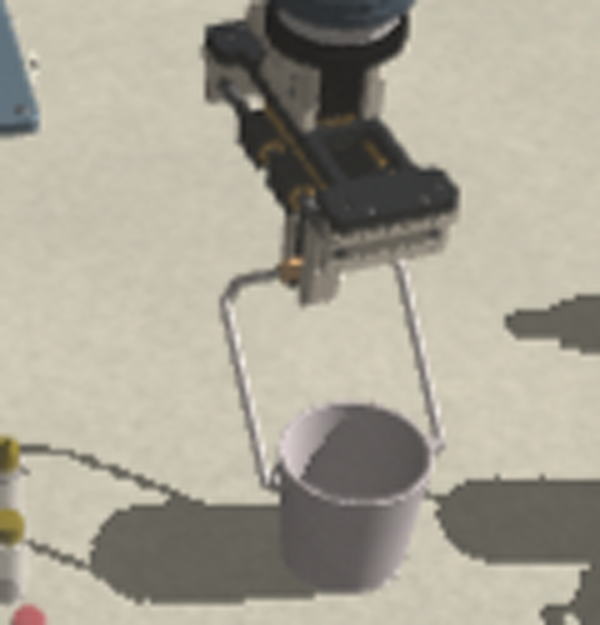

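```bash
python3 -m creep '[[0,8,-6,0,0,0,1],[0,15.9,-12.1,0,0,0,1],[0,24.3,-17.4,0,0,0,1],[0,33.1,-22,0,0,0,1],[0,42.3,-25.8,0,0,0,1],[0,51.8,-28.8,0,0,0,1],[0,61.5,-31,0,0,0,1],[0,71.4,-32.3,0,0,0,1],[0,81.3,-32.7,0,0,0,1],[0,81.3,-32.7,0,0,0,1],[0,81.3,-32.7,0,0,0,1]]' 25
python3 - <<'E'
from station import *
import cv2,numpy as np
im={c:capture(c) for c in("scene","top")}
print(get_state()["ft_force"])
z=lambda i,l,t,w,h,s:cv2.resize(i[t:t+h,l:l+w],None,fx=s,fy=s,interpolation=cv2.INTER_CUBIC)
cv2.imwrite("pics/pail4.png",np.hstack([z(im["scene"],275,80,80,125,5),z(im["top"],165,180,75,125,5)]))
E
```

```text
time: 8.25
ee_pos: [0.5487, 0.2022, 0.1851]
tcp_rot: [[-0.144, 0.99, 0.003], [0.99, 0.144, 0.001], [0.0, 0.003, -1.0]]
ft_force: [-0.6, 0.3, 5.7]
gripper_width: 0.0112
[0.66486659 1.42892272 6.73484367]
```

View pics/pail4.png

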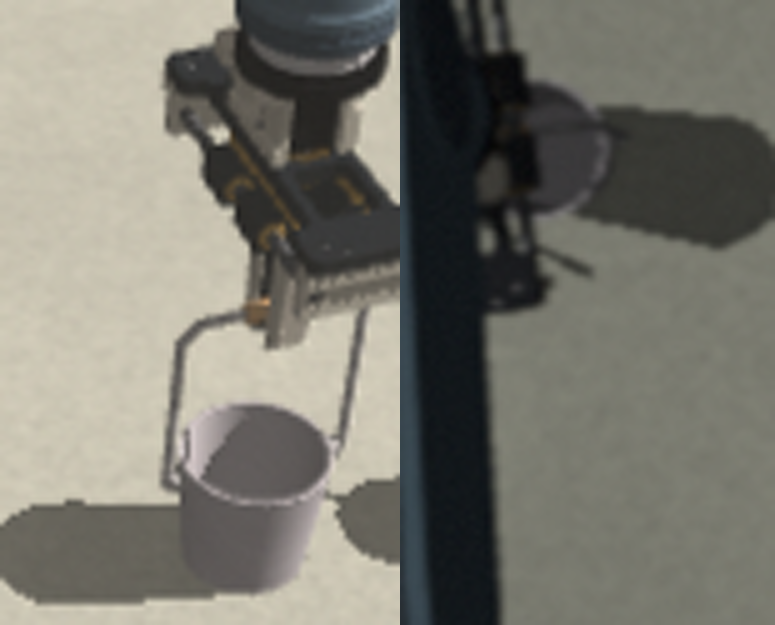

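```bash
python3 -m creep '[[0,0,-1,0,0,0,1],[0,0,-3,0,0,0,1],[0,0,-5,0,0,0,1],[0,0,-8,0,0,0,1],[0,0,-12,0,0,0,1],[0,0,-16,0,0,0,1],[0,0,-20,0,0,0,1],[0,0,-20,0,0,0,1],[0,0,-20,0,0,0,1],[0,0,-20,0,0,0,1]]' 30
python3 - <<'E'
from station import *
import cv2,numpy as np
im={c:capture(c) for c in("scene","top")}
print(get_state()["ft_force"],get_state()["moment"])
z=lambda i,l,t,w,h,s:cv2.resize(i[t:t+h,l:l+w],None,fx=s,fy=s,interpolation=cv2.INTER_CUBIC)
cv2.imwrite("pics/pail5.png",np.hstack([z(im["scene"],275,80,80,125,5),z(im["top"],165,180,75,125,5)]))
E
```

```text
time: 9.6
ee_pos: [0.547, 0.2018, 0.2039]
tcp_rot: [[-0.144, 0.99, -0.0], [0.99, 0.144, -0.0], [-0.0, -0.0, -1.0]]
ft_force: [0.8, 0.6, -5.3]
gripper_width: 0.0115
[-0.23501094 -0.56773663 -6.09460531] [-0.07644696  0.05981914  0.00051895]
```

View pics/pail5.png

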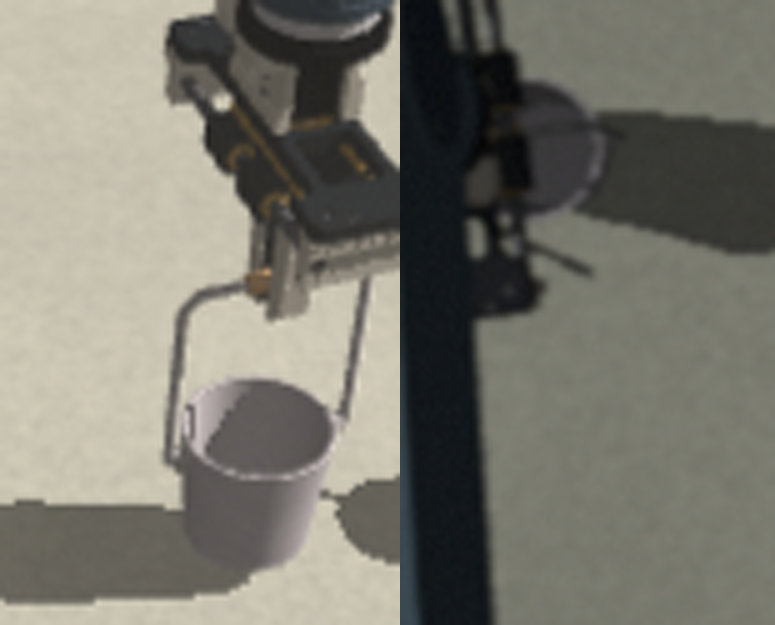

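```bash
python3 -m creep '[[0,0,-4,0,0,0,1],[0,0,-12,0,0,0,1],[0,0,-22,0,0,0,1],[0,0,-33,0,0,0,1],[0,0,-44,0,0,0,1],[0,0,-55,0,0,0,1],[0,0,-66,0,0,0,1],[0,0,-76,0,0,0,1],[0,0,-83,0,0,0,1],[0,0,-86,0,0,0,1],[0,0,-86,0,0,0,1]]'
python3 -m creep '[[-3,-1,0,0,0,0.002,1],[-10,-2.5,0,0,0,0.004,1],[-21,-5,0,0,0,0.008,1],[-36,-9,0,0,0,0.013,1],[-54,-13.5,0,0,0,0.02,1],[-74,-18.5,0,0,0,0.028,1],[-95,-24,0,0,0,0.036,1],[-117,-29,0,0,0,0.044,1],[-139,-35,0,0,0,0.052,1],[-161,-40,0,0,0,0.06,1],[-183,-46,0,0,0,0.068,1],[-205,-51,0,0,0,0.076,1]]'
```

```text
time: 11.08
ee_pos: [0.5472, 0.2018, 0.2901]
tcp_rot: [[-0.145, 0.99, -0.0], [0.99, 0.145, -0.0], [-0.0, -0.0, -1.0]]
ft_force: [0.9, 0.1, -5.5]
gripper_width: 0.011
time: 12.58
ee_pos: [0.5258, -0.0102, 0.2903]
tcp_rot: [[-0.068, 0.998, 0.0], [0.998, 0.068, -0.0], [-0.0, 0.0, -1.0]]
ft_force: [-0.8, -0.1, -4.7]
gripper_width: 0.0112
```

```bash
python3 -m creep '[[-22,-4,0,0,0,0.007,1],[-44,-8,0,0,0,0.014,1],[-66,-12,0,0,0,0.02,1],[-87,-15,0,0,0,0.027,1],[-107,-18.5,0,0,0,0.033,1],[-126,-22,0,0,0,0.039,1],[-144,-25,0,0,0,0.044,1],[-160,-28,0,0,0,0.049,1],[-175,-30.5,0,0,0,0.054,1],[-188,-32.5,0,0,0,0.058,1],[-198,-34.5,0,0,0,0.061,1],[-203,-35,0,0,0,0.062,1]]'
python3 -m creep '[[0,0,0,0,0,0,1],[0,0,0,0,0,0,1],[0,0,0,0,0,0,1],[0,0,0,0,0,0,1]]'
python3 - <<'E'
from station import *
import cv2,numpy as np
im={c:capture(c) for c in("scene","top")}
print(get_state()["ft_force"],get_state()["moment"])
z=lambda i,l,t,w,h,s:cv2.resize(i[t:t+h,l:l+w],None,fx=s,fy=s,interpolation=cv2.INTER_CUBIC)
cv2.imwrite("pics/st1.png",np.hstack([z(im["scene"],140,80,90,130,4.4),z(im["top"],290,130,90,130,4.4)]))
E
```

```text
time: 14.08
ee_pos: [0.5054, -0.2139, 0.2901]
tcp_rot: [[-0.007, 1.0, -0.0], [1.0, 0.007, 0.0], [0.0, -0.0, -1.0]]
ft_force: [-0.5, 0.4, -4.4]
gripper_width: 0.0109
time: 14.58
ee_pos: [0.5055, -0.213, 0.2902]
tcp_rot: [[-0.007, 1.0, 0.0], [1.0, 0.007, -0.0], [-0.0, 0.0, -1.0]]
ft_force: [0.6, 0.3, -4.6]
gripper_width: 0.0108
[ 0.2553736   0.15920051 -4.64064019] [-0.02887434  0.06611942 -0.00233728]
```

View pics/st1.png

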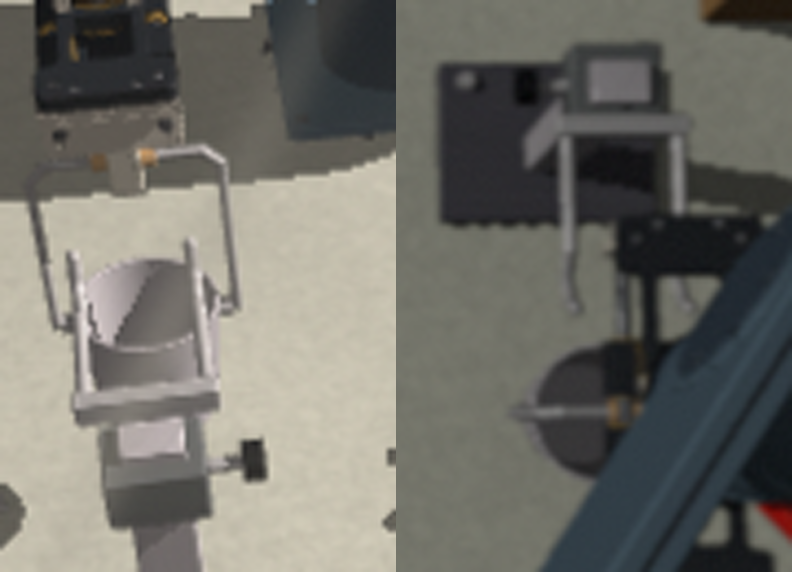

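```bash
python3 - <<'E'
from h import *
from station import get_state
def zz(x,y,l=140,t=80,s=4.4): return (l+(x+.5)/s-.5, t+(y+.5)/s-.5)
def atx(uv,x):
    o,d=ray("scene",uv);return o+d*(x-o[0])/d[0]
for q in[(60,162),(85,160),(160,155),(195,150)]: print(atx(zz(*q),.5055).round(4))
for q in[(73,258),(190,245)]: print("tip",atx(zz(*q),.562).round(4))
print((get_state()["ee_pos"]))
E
```

```text
[ 0.5055 -0.2483  0.2914]
[ 0.5055 -0.2345  0.291 ]
[ 0.5055 -0.1928  0.2892]
[ 0.5055 -0.173   0.2902]
tip [ 0.562  -0.2462  0.2672]
tip [ 0.562  -0.182   0.2675]
[ 0.50542701 -0.2131181   0.29019375]
```

```bash
python3 -m creep '[[0,1.5,0,0,0,0,1],[0,5,0,0,0,0,1],[0,11,0,0,0,0,1],[0,19,0,0,0,0,1],[0,28,0,0,0,0,1],[0,38,0,0,0,0,1],[0,48,0,0,0,0,1],[-1,57,0,0,0,0,1],[-1,65,0,0,0,0,1],[-1,71,0,0,0,0,1],[-1,75,0,0,0,0,1],[-1,76.5,0,0,0,0,1]]'
python3 -m creep '[[0,0,5,0,0,0,1],[0,0,10,0,0,0,1],[0,0,15,0,0,0,1],[0,0,15,0,0,0,1],[0,0,15,0,0,0,1],[0,0,15,0,0,0,1]]'
python3 - <<'E'
from station import *
import cv2,numpy as np
im={c:capture(c) for c in("scene","top")}
print(get_state()["ft_force"],get_state()["moment"])
z=lambda i,l,t,w,h,s:cv2.resize(i[t:t+h,l:l+w],None,fx=s,fy=s,interpolation=cv2.INTER_CUBIC)
cv2.imwrite("pics/st2.png",np.hstack([z(im["scene"],140,80,90,130,4.4),z(im["top"],290,130,90,130,4.4)]))
E
```

```text
time: 16.18
ee_pos: [0.5821, -0.2138, 0.2901]
tcp_rot: [[-0.007, 1.0, -0.0], [1.0, 0.007, -0.0], [-0.0, -0.0, -1.0]]
ft_force: [-0.4, -0.3, -5.6]
gripper_width: 0.0107
time: 16.92
ee_pos: [0.582, -0.2139, 0.2754]
tcp_rot: [[-0.007, 1.0, 0.001], [1.0, 0.007, -0.0], [-0.0, 0.001, -1.0]]
ft_force: [0.3, -0.7, -5.4]
gripper_width: 0.0111
[-0.10438657 -0.08412523 -4.62023168] [-0.0824252   0.0234452  -0.01189447]
```

View pics/st2.png

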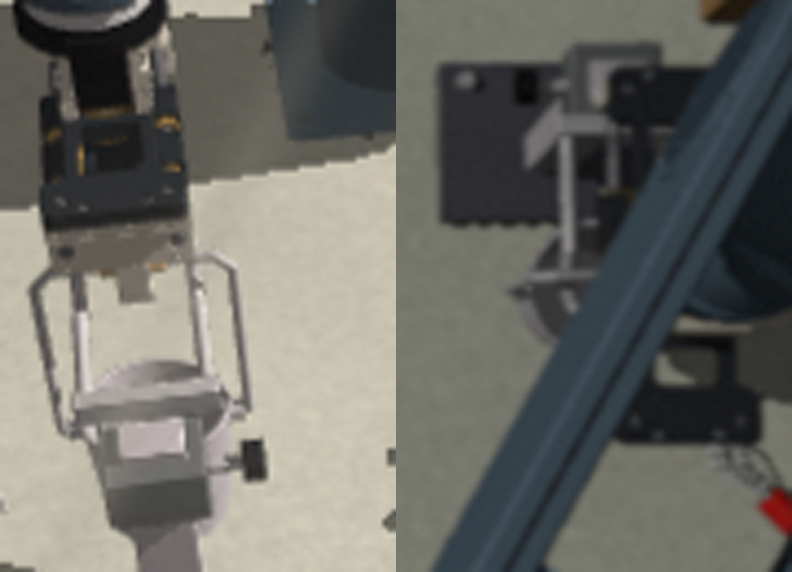

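```bash
cat > f.py <<'E'
from station import *
import numpy as np
F=[];M=[]
for i in range(6):
    capture("scene");s=get_state();F.append(s["ft_force"]);M.append(s["moment"])
print("F",np.mean(F,0).round(2),"sd",np.std(F,0).round(2),"M",np.mean(M,0).round(3),s["ee_pos"].round(4),s["time"])
E
python3 f.py
python3 -m creep '[[0,0,3,0,0,0,1],[0,0,7,0,0,0,1],[0,0,11,0,0,0,1],[0,0,13,0,0,0,1],[0,0,13,0,0,0,1]]'; python3 f.py
```

```text
F [-0.    0.07 -5.04] sd [0.45 0.22 0.25] M [-0.05   0.025 -0.005] [ 0.5819 -0.2138  0.2752] 17.325
time: 17.95
ee_pos: [0.5818, -0.2137, 0.2619]
tcp_rot: [[-0.007, 1.0, -0.0], [1.0, 0.007, 0.0], [0.0, -0.0, -1.0]]
ft_force: [0.9, 0.4, -4.9]
gripper_width: 0.011
F [-0.09 -0.22 -4.98] sd [0.4  0.62 0.53] M [-0.062  0.069 -0.006] [ 0.582  -0.2138  0.2623] 18.25
```

```bash
python3 -m creep '[[0,0,1,0,0,0,1],[0,0,2,0,0,0,1],[0,0,3,0,0,0,1],[0,0,3,0,0,0,1]]'; python3 f.py;  python3 -m creep '[[0,0,1,0,0,0,1],[0,0,2,0,0,0,1],[0,0,2,0,0,0,1]]'; python3 f.py
```

```text
time: 18.75
ee_pos: [0.5819, -0.2138, 0.259]
tcp_rot: [[-0.007, 1.0, -0.0], [1.0, 0.007, 0.0], [0.0, -0.0, -1.0]]
ft_force: [0.1, 0.4, -4.8]
gripper_width: 0.0107
F [-0.25  0.34 -5.02] sd [0.32 0.41 0.43] M [-0.07   0.055 -0.016] [ 0.5819 -0.2138  0.2592] 19.05
time: 19.42
ee_pos: [0.5818, -0.2137, 0.257]
tcp_rot: [[-0.007, 1.0, -0.0], [1.0, 0.007, 0.0], [0.0, -0.0, -1.0]]
ft_force: [0.9, 0.3, -5.1]
gripper_width: 0.0109
F [ 0.3  -0.29 -5.03] sd [0.17 0.25 0.44] M [-0.06   0.071  0.013] [ 0.5819 -0.2138  0.2572] 19.725
```

```bash
python3 -m creep '[[0,0,1,0,0,0,1],[0,0,2,0,0,0,1],[0,0,2,0,0,0,1]]'; python3 f.py;  python3 -m creep '[[0,0,1,0,0,0,1],[0,0,1,0,0,0,1]]'; python3 f.py
```

```text
time: 20.1
ee_pos: [0.5818, -0.2137, 0.255]
tcp_rot: [[-0.007, 1.0, -0.0], [1.0, 0.007, 0.0], [0.0, -0.0, -1.0]]
ft_force: [0.6, -1.1, -4.4]
gripper_width: 0.0111
F [-0.19 -0.23 -5.22] sd [0.4  0.65 0.63] M [-0.055  0.078  0.005] [ 0.5819 -0.2138  0.2552] 20.4
time: 20.65
ee_pos: [0.5818, -0.2137, 0.254]
tcp_rot: [[-0.007, 1.0, -0.0], [1.0, 0.007, 0.0], [0.0, -0.0, -1.0]]
ft_force: [-0.4, -0.3, -5.0]
gripper_width: 0.0108
F [-0.07 -0.19 -5.25] sd [0.34 0.22 0.41] M [-0.068  0.073 -0.009] [ 0.5819 -0.2138  0.2542] 20.95
```

```bash
python3 -m creep '[[0,0,1,0,0,0,1],[0,0,1,0,0,0,1]]'; python3 f.py
```

```text
time: 21.2
ee_pos: [0.582, -0.2138, 0.2531]
tcp_rot: [[-0.007, 1.0, 0.0], [1.0, 0.007, -0.0], [-0.0, 0.0, -1.0]]
ft_force: [0.6, -0.5, -4.2]
gripper_width: 0.0109
F [ 0.05 -0.56 -4.89] sd [0.66 0.37 0.18] M [-0.073  0.017 -0.015] [ 0.5819 -0.2138  0.2532] 21.5
```

```bash
python3 -m creep '[[0,0,1,0,0,0,1],[0,0,1,0,0,0,1]]'; python3 f.py
```

```text
time: 21.75
ee_pos: [0.5821, -0.2138, 0.2524]
tcp_rot: [[-0.007, 1.0, 0.001], [1.0, 0.007, -0.0], [-0.0, 0.001, -1.0]]
ft_force: [-0.7, 0.2, -4.0]
gripper_width: 0.0108
F [ 0.26  0.18 -3.28] sd [0.37 0.59 0.52] M [-0.08   0.003  0.036] [ 0.582  -0.2138  0.2523] 22.05
```

```bash
python3 -m creep '[[0,0,1,0,0,0,1],[0,0,1,0,0,0,1]]'; python3 f.py
```

```text
time: 22.3
ee_pos: [0.5821, -0.2138, 0.2515]
tcp_rot: [[-0.007, 1.0, 0.001], [1.0, 0.007, -0.0], [-0.0, 0.001, -1.0]]
ft_force: [-0.0, 0.6, -1.3]
gripper_width: 0.0111
F [ 0.78  0.02 -0.73] sd [0.36 0.44 0.51] M [-0.038 -0.084  0.006] [ 0.5821 -0.2138  0.2514] 22.6
```

```bash
python3 -m creep '[[0,0.4,0,0,0,0,1],[0,0.8,0.2,0,0,0,1],[0,0.8,0.2,0,0,0,1]]'; python3 f.py
python3 - <<'E'
from station import *
import cv2,numpy as np
im={c:capture(c) for c in("scene","top")}
z=lambda i,l,t,w,h,s:cv2.resize(i[t:t+h,l:l+w],None,fx=s,fy=s,interpolation=cv2.INTER_CUBIC)
cv2.imwrite("pics/st3.png",np.hstack([z(im["scene"],140,120,70,80,5.5),z(im["top"],310,150,70,80,5.5)]))
E
```

```text
time: 22.98
ee_pos: [0.5828, -0.2138, 0.2509]
tcp_rot: [[-0.007, 1.0, 0.0], [1.0, 0.007, -0.0], [-0.0, 0.0, -1.0]]
ft_force: [0.6, -0.4, -1.9]
gripper_width: 0.0112
F [ 0.97 -0.16 -1.07] sd [0.4  0.45 0.46] M [-0.089 -0.101 -0.013] [ 0.5827 -0.2138  0.2509] 23.275
```

View pics/st3.png

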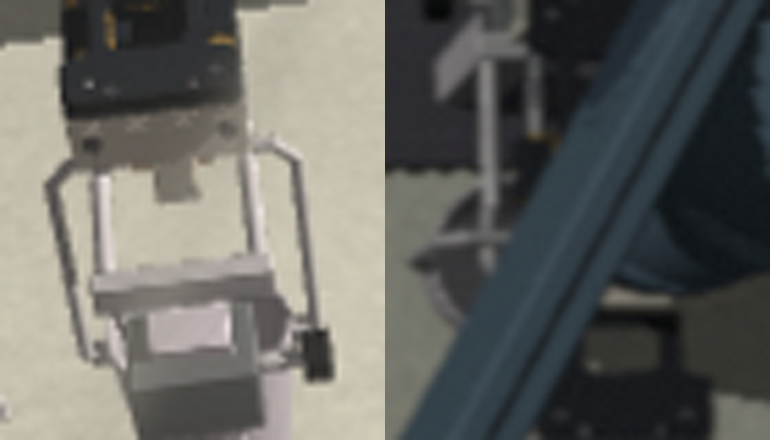

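```bash
python3 -m creep '[[0,0.5,0.1,0,0,0,1],[0,1,0.2,0,0,0,1],[0,1,0.2,0,0,0,1]]'; python3 f.py
```

```text
time: 23.75
ee_pos: [0.583, -0.2138, 0.2506]
tcp_rot: [[-0.007, 1.0, -0.002], [1.0, 0.007, 0.0], [0.0, -0.002, -1.0]]
ft_force: [-3.8, -0.3, 0.1]
gripper_width: 0.0112
F [-4.05 -0.46 -0.76] sd [0.72 0.44 0.46] M [-0.145  0.784 -0.007] [ 0.5831 -0.2138  0.2506] 24.05
```

```bash
python3 -m creep '[[0,0.5,0.1,0,0,0,1],[0,1,0.2,0,0,0,1],[0,1,0.2,0,0,0,1]]'; python3 f.py
```

```text
time: 24.42
ee_pos: [0.5833, -0.2138, 0.2502]
tcp_rot: [[-0.007, 1.0, -0.003], [1.0, 0.007, 0.0], [0.0, -0.003, -1.0]]
ft_force: [-7.5, -0.9, 0.2]
gripper_width: 0.011
F [-7.59 -0.49  0.17] sd [0.37 0.16 0.5 ] M [-0.162  1.378 -0.004] [ 0.5833 -0.2137  0.2503] 24.725
```

```bash
python3 -m creep '[[0,-0.9,0,0,0,0,1],[0,-1.8,0,0,0,0,1],[0,-1.8,0,0,0,0,1]]'; python3 f.py
```

```text
time: 25.1
ee_pos: [0.5831, -0.2138, 0.2506]
tcp_rot: [[-0.007, 1.0, 0.0], [1.0, 0.007, -0.0], [-0.0, 0.0, -1.0]]
ft_force: [-2.5, -0.9, -0.2]
gripper_width: 0.0114
F [-2.48 -0.42 -1.01] sd [0.38 0.27 0.5 ] M [-0.131  0.505 -0.028] [ 0.583  -0.2138  0.2506] 25.4
```

```bash
python3 -m creep '[[0,-0.5,0.2,0,0,0,1],[0,-0.6,0.4,0,0,0,1],[0,-0.6,0.4,0,0,0,1]]'; python3 f.py
```

```text
time: 25.78
ee_pos: [0.5829, -0.2138, 0.2504]
tcp_rot: [[-0.007, 1.0, 0.001], [1.0, 0.007, -0.0], [-0.0, 0.001, -1.0]]
ft_force: [2.2, -0.6, -0.6]
gripper_width: 0.0114
F [ 2.29 -0.5  -0.5 ] sd [0.72 0.41 0.45] M [-0.075 -0.269 -0.018] [ 0.5828 -0.2138  0.2504] 26.075
```

```bash
python3 -m creep '[[0,0.3,0.1,0,0,0,1],[0,0.3,0.1,0,0,0,1]]'; python3 f.py
```

```text
time: 26.32
ee_pos: [0.5829, -0.2138, 0.2502]
tcp_rot: [[-0.007, 1.0, 0.001], [1.0, 0.007, -0.0], [-0.0, 0.001, -1.0]]
ft_force: [1.9, 0.2, 1.0]
gripper_width: 0.011
F [ 2.81  0.06 -0.08] sd [0.65 0.18 0.31] M [-0.058 -0.41  -0.018] [ 0.5828 -0.2138  0.2502] 26.625
```

```bash
python3 -m creep '[[0,0.4,0,0,0,0,1],[0,0.4,0,0,0,0,1]]'; python3 f.py
```

```text
time: 26.88
ee_pos: [0.5829, -0.2138, 0.2501]
tcp_rot: [[-0.007, 1.0, -0.0], [1.0, 0.007, -0.0], [-0.0, -0.0, -1.0]]
ft_force: [1.0, 0.3, 0.5]
gripper_width: 0.011
F [ 1.85 -0.16  0.51] sd [0.33 0.39 0.41] M [-0.119 -0.211 -0.03 ] [ 0.5829 -0.2138  0.25  ] 27.175
```

```bash
python3 -m creep '[[0,0,0,0,0,0,1],[0,0,0,0,0,0,0.87],[0,0,0,0,0,0,0.84],[0,0,0,0,0,0,0.81],[0,0,0,0,0,0,0.77],[0,0,0,0,0,0,0.72],[0,0,0,0,0,0,0.65],[0,0,0,0,0,0,0.65],[0,0,0,0,0,0,0.65]]' 5; python3 f.py
python3 - <<'E'
from station import *
import cv2,numpy as np
im={c:capture(c) for c in("scene","top")}
z=lambda i,l,t,w,h,s:cv2.resize(i[t:t+h,l:l+w],None,fx=s,fy=s,interpolation=cv2.INTER_CUBIC)
cv2.imwrite("pics/st4.png",np.hstack([z(im["scene"],140,120,70,110,5.4),z(im["top"],310,150,70,110,5.4)]))
E
```

```text
time: 28.3
ee_pos: [0.583, -0.2138, 0.2501]
tcp_rot: [[-0.007, 1.0, 0.0], [1.0, 0.007, -0.0], [-0.0, 0.0, -1.0]]
ft_force: [0.0, 0.3, 0.5]
gripper_width: 0.0324
F [ 0.09 -0.27 -0.38] sd [0.38 0.36 0.36] M [-0.077  0.055 -0.018] [ 0.583  -0.2138  0.25  ] 28.6
```

View pics/st4.png

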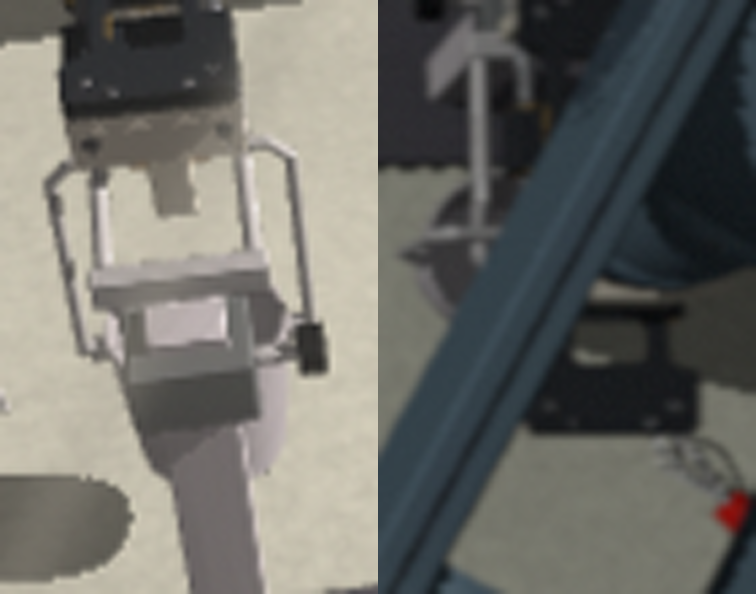

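```bash
python3 -m creep '[[0,0,-4,0,0,0,0.65],[0,0,-10,0,0,0,0.65],[0,0,-18,0,0,0,0.65],[0,0,-28,0,0,0,0.65],[0,0,-40,0,0,0,0.65],[0,0,-55,0,0,0,0.65],[0,0,-70,0,0,0,0.65],[0,0,-90,0,0,0,0.65],[0,0,-110,0,0,0,0.65],[0,-30,-120,0,0,0,0.65],[0,-70,-120,0,0,0,0.65],[0,-110,-120,0,0,0,0.65]]'
python3 -m creep '[[50,-30,0,0,0,0,0.65],[100,-60,0,0,0,0,0.65],[150,-60,0,0,0,0,0.65],[200,-60,0,0,0,0,0.65],[220,-60,0,0,0,0,0.65],[220,-60,0,0,0,0,0.65]]'
python3 - <<'E'
from station import *
import cv2,numpy as np
im={c:capture(c) for c in("scene","top")}
z=lambda i,l,t,w,h,s:cv2.resize(i[t:t+h,l:l+w],None,fx=s,fy=s,interpolation=cv2.INTER_CUBIC)
cv2.imwrite("pics/st5.png",np.hstack([z(im["scene"],140,120,70,110,5.4),z(im["top"],310,150,70,110,5.4)]))
cv2.imwrite("pics/full5.png",np.hstack([z(im["scene"],80,100,360,220,1.1),z(im["top"],80,100,360,220,1.1)]))
E
```

```text
time: 30.2
ee_pos: [0.4721, -0.2145, 0.3709]
tcp_rot: [[-0.007, 1.0, 0.001], [1.0, 0.007, -0.001], [-0.001, 0.001, -1.0]]
ft_force: [0.0, -1.2, -0.5]
gripper_width: 0.0328
time: 30.95
ee_pos: [0.4113, 0.0062, 0.3711]
tcp_rot: [[-0.01, 1.0, 0.001], [1.0, 0.01, -0.0], [-0.0, 0.001, -1.0]]
ft_force: [0.4, -0.7, -0.5]
gripper_width: 0.0323
```

View pics/st5.png

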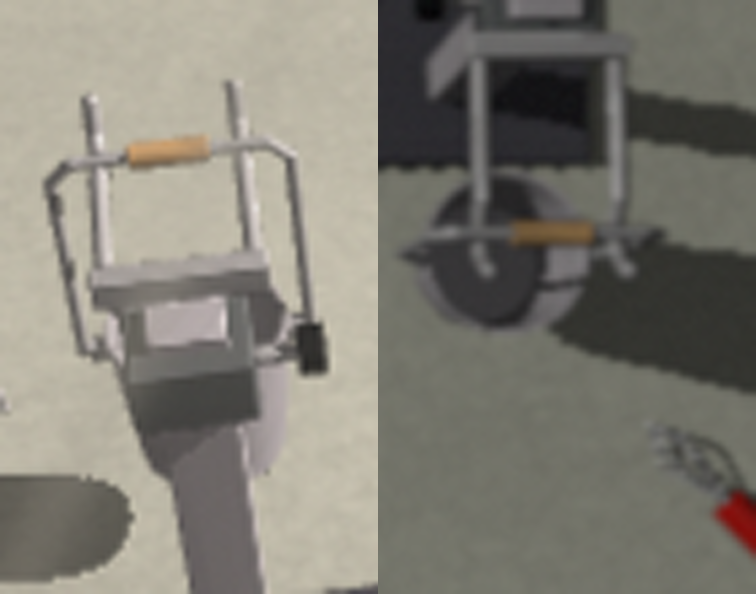

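View pics/full5.png

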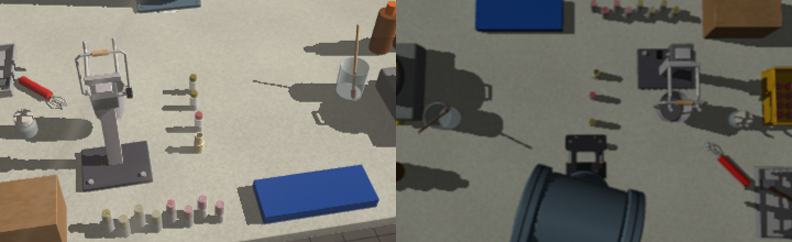

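```bash
python3 -m creep '[[0,0,0,0,0,0,0.65],[0,0,0,0,0,0,0.65],[0,0,0,0,0,0,0.65],[0,0,0,0,0,0,0.65],[0,0,0,0,0,0,0.65],[0,0,0,0,0,0,0.65],[0,0,0,0,0,0,0.65],[0,0,0,0,0,0,0.65]]' | head -1
python3 - <<'E'
from station import *
import numpy as np
a=capture("top").astype(int)
for _ in range(4): b=capture("top").astype(int)
d=np.abs(a-b).max(2)[150:230,370-60:380]; print("max diff",d.max(),(d>15).sum())
from h import *
def zz(x,y,l=140,t=120,s=5.4): return (l+(x+.5)/s-.5, t+(y+.5)/s-.5)
for q in[(75,164),(110,158),(225,148),(262,144)]:
    o,dd=ray("scene",zz(*q)); print((o+dd*(.583-o[0])/dd[0]).round(4))
hand_in()
E
```

```text
time: 32.05
max diff 6 0
[ 0.583  -0.256   0.2491]
[ 0.583  -0.2403  0.2503]
[ 0.583  -0.1891  0.2487]
[ 0.583  -0.1725  0.2487]
the job is handed in; nothing more can be done
```

The pail is hanging by its bail in both notches of the weighing stand, and I handed the job in at about 32 s of the 72 s limit.

- **Swing and lift:** I swung the bail upright with the pail standing on the table, then lifted it by the wooden grip. It weighs about 5.0 N.
- **Lowering:** I brought the bail in over the prong tips and lowered it in 1 mm steps. It touched at about z = 0.253. I stopped where the prongs carried the weight, with the gripper's vertical load near 0 N, then opened the fingers and withdrew upwards.
- **Last checks:** Pictures over about 0.2 s showed no motion. The bar measured level to about 1.5 mm over 84 mm. The bystanders in view looked undisturbed, and the gripper was well clear.
- **What went wrong:** While centring the bar in the notch I stepped about 1.8 mm too far. That pushed the prongs sideways with up to about 7.6 N, with about 5 N of weight on them. That is about 9 N combined, under the 12 N limit, and I backed off. About 2 N of sideways force remained when I opened the gripper, and it was gone after release.

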